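# Put three filter-press parts back into their own foam cutouts

### The arm

A 6-joint arm with a two-finger parallel gripper is mounted at the origin on the work surface. World frame = base frame: x ahead of the robot, y to its left, z up, the work surface at z = 0. Lengths are in m, angles in degrees, forces in N, time in s.
With the tool pointing down it reaches from about 0.375 to 0.9 m from the base axis. Payload 3.1 kg.
Tool frame: the origin (TCP) lies between the finger pads; the fingertips stand 22 mm ahead of it and the grasp point (between the pads) lies 3 mm ahead of it; y points along the fingers, x is the direction in which the jaws open and shut, and the axes are right-handed (so a half turn about y gives the same grasp; the last joint's range is limited). The gripper opens to 87 mm and grips with 3 to 60 N. Pads are 19 mm wide; open, the fingers measure 117 mm over their backs; the gripper's body (75 mm by 190 mm) begins 51 mm behind the grasp point.
Start: joints at [56.35, 30.224, 82.088, -0, 67.689, -10.227], TCP at [0.248, 0.573, 0.216] pointing down, gripper open.
Joint ranges: [-176.69, 176.69], [-43.24, 126.21], [12.49, 139.97], [-82, 262], [0, 151.66], [-163.58, 163.58]. Speed limits (degrees/s): [159.86, 159.86, 180, 180, 180, 180].

### API

Orientations are given as a 3x3 rotation matrix whose columns are the frame's x, y, z axes.
In Python, from rig import bot, imaging, workorder gives the robot as it stands. The module is installed in compiled form; this text tells all that it offers.
- The arm moves only by the tool drive_tool, never from a script. Its argument "commands" is a list of rows, each an object of numbers: "dx", "dy", "dz": the shift along the tool's x, y, z normalised to -1 to 1, where 1 is 4 cm; "wx", "wy", "wz": the turn, a rotation vector about the tool's x, y, z normalised to -1 to 1, where 1 is pi/2 rad; "grip": the finger opening in mm, from 0 to 87. In form: [{"dx": .., "dy": .., "dz": .., "wx": .., "wy": .., "wz": .., "grip": ..}, ...]. A call has 1 to 8 rows; each row shifts and turns the commanded pose from where the row before left it, along the tool's axes as they then stand; what a row does not reach is not made up. A row lasts 1/8 s, in which the tool goes at most 62.5 mm and 10.7 degrees, less where a joint would pass 70% of its speed; a pose out of reach is approached as far as the arm can. A call with a number of a shift or a turn outside -1 to 1 is refused whole. A call with a gripper value outside its range is refused whole. The fingers move at their own pace and stop on an object; the grip force is fixed at half the most. Time passes only in rows, so rows that do not move let the fingers close. It gives the time, the measured TCP pose, the force and the opening at its end, in the units of the state.
- bot.read_state(): the state, without advancing time (a new reading comes with each control period).
- imaging.capture(name): name is "scene" or "top" or "wrist"; returns (picture, depth): 384x512x3 uint8, red, green, blue; 384x512 float32, m along the optical axis (not along the pixel's ray), 0 where there is no reading.
- imaging.get_calibration(name): a dict with "mtx" (3x3 intrinsics, pixels), "world_to_cam" (4x4, takes a point from world to camera coordinates). Camera axes: x right, y down, z forward; pixel columns grow to the right and rows downward; lengths in m; the calibration is good to about 2 mm. The wrist camera is an equidistant fisheye: a pixel r from the principal point sees the ray r / f radians off the axis. A picture is of the moment at which its call begins: read the wrist's pose just before it. get_calibration takes no time and is no camera call; for the wrist camera it gives the pose at the moment of the call.
- workorder.hand_in(): hands the job in, once; it reports no verdict.
The state is a dict: "time_s": time; "joint_positions": joint angles; "qvel": joint speeds; "tau": joint torques, N m; "position": TCP position; "tcp_rot": TCP orientation; "force": force on the tool from outside, world axes, zero at the start; "moment": the same for the moment, N m; "opening": opening from 0.0 (shut) to 1.0 (fully open).
Only numpy, scipy, OpenCV 4.12 (cv2) and the standard library are available. Lean on these libraries where they do the work, as an engineer would, in place of code of your own. Each camera call takes 0.05 s, during which the arm holds its last target. There are 200 camera calls.

### The job

The filter cell, the valve manifold and the pressure gauge were each put back on the wrong foam block. Set one of them aside on the ribbed blue mat, then move them round so that in the end every part stands upright and fully down in the cutout made for its shape, the gauge with its stem in the slot. Leave the white bottle and the measuring cylinder standing where they are.

Things in the scene. Friction and masses are not known exactly. Their poses are not given: they have to be found in the camera images.
- cell: Loose upright round steel filter cell, 0.45 kg: base flange 66 mm across, 14 high; body 54 mm across up to z = 46 mm; on top an upright stem to grip, 18 mm across, z = 46 to 78 mm (brass collar at its foot to z = 50). Origin: centre of underside, z up. Belongs in the round cutout. Starts on top of the manifold's block, too wide for its cutout.
- manifold: Loose steel valve manifold, 0.4 kg: bar 96 (x) by 34 (y) by 34 mm high; on top, in the middle, a black handle bar 50 (x) by 8 mm (y) reaching z = 46 mm. Origin: centre of underside, z up. Grip across the 34 mm width. Either way round is fine. Belongs in the oblong cutout. Starts lying crosswise on top of the gauge's block.
- gauge: Loose round pressure gauge, dial up, 0.2 kg: case 50 mm across, 36 high; a brass stem 14 mm thick (nut 16) sticks out along -x, axis 21 mm above the underside, end 57 mm from the case's centre. Origin: centre of the case's underside, z up. Grip the case across y. Belongs in the keyhole cutout. Starts lying loose in the cell's round cutout, stem over the foam.
- gauge_stem (a point): The outer end of the gauge's stem, on its axis: 57 mm along -x from the gauge's origin and 21 mm up.
- foam_cell: fixed grey foam block, 140 x 120 x 30 mm high (140 along its x), near-black cutout floor. Origin on the underside, on the cutout's axis. Cutout: round, 78 mm across, 12 mm deep (floor 18 mm above the underside), in the middle of the block.
- foam_manifold: fixed grey foam block, 140 x 120 x 30 mm high (140 along its x), near-black cutout floor. Origin on the underside, under the cutout's centre. Cutout: oblong, 108 mm (x) by 46 mm (y), 12 mm deep (floor 18 mm above the underside), in the middle of the block.
- foam_gauge: fixed grey foam block, 140 x 120 x 30 mm high (140 along its x), near-black cutout floor. Origin on the underside, under the centre of the dial part of the cutout; the block reaches from x = -86 to +54 mm. Cutout: keyhole, 18 mm deep (floor 12 mm above the underside): an octagon 62 mm across flats around the origin for the case, and a slot 28 mm wide from it along -x to x = -63 mm for the stem.
- mat: Fixed flat ribbed blue mat, 130 mm (x) by 120 mm (y), 4 mm thick, empty: the free spot. Origin at the centre of its underside.
- bottle: Bystander: white plastic bottle with a blue cap, 60 mm across, 100 mm high, loose, standing near the foam blocks. Origin at the centre of its underside.
- cylinder: Bystander: glass measuring cylinder 24 mm across on a white foot 64 mm across, 146 mm high in all, loose, standing near the foam blocks. Origin at the centre of its underside.
Things that resemble listed ones, but are neither listed nor needed, are in the scene too. What is shaped like the foam_manifold but purple is not meant.

How it is judged (in metres and radians):
On the way:
1. one of the three parts is set aside upright on the blue mat and released (((horizontal distance between cell and mat below 0.055 m and z of cell in the frame of mat below 0.01 m and angle between cell's own z axis and vertical below 0.15 rad and contact force between the fingers and cell below 0.2 N and linear speed of cell below 0.03 m/s) or (horizontal distance between manifold and mat below 0.055 m and z of manifold in the frame of mat below 0.01 m and angle between manifold's own z axis and vertical below 0.15 rad and contact force between the fingers and manifold below 0.2 N and linear speed of manifold below 0.03 m/s) or (horizontal distance between gauge and mat below 0.055 m and z of gauge in the frame of mat below 0.01 m and angle between gauge's own z axis and vertical below 0.15 rad and contact force between the fingers and gauge below 0.2 N and linear speed of gauge below 0.03 m/s))), for 0.2 s.
At the end, for the whole second after the job is handed in: Each part is released, at rest, upright (5 degrees) in its own block: origin within 10 mm sideways of the block's origin and 4 mm in height of the cutout's floor; the manifold along its oblong cutout (17 degrees, either way round), the gauge's stem end at least 40 mm along its block's -x (horizontal distance between cell and foam_cell below 0.01 m and z of cell in the frame of foam_cell between 0.014 and 0.022 m and angle between each of cell, manifold, gauge's own z axis and vertical below 0.09 rad and linear speed of each of cell, manifold, gauge below 0.02 m/s and angular speed of each of cell, manifold, gauge below 0.2 rad/s and horizontal distance between manifold and foam_manifold below 0.01 m and z of manifold in the frame of foam_manifold between 0.014 and 0.022 m and angle between the x axis of manifold and the x axis of foam_manifold, either way round below 0.3 rad and horizontal distance between gauge and foam_gauge below 0.01 m and z of gauge in the frame of foam_gauge between 0.008 and 0.016 m and x of gauge_stem in the frame of foam_gauge below -0.04 m); the robot touches nothing.
It fails at once if the bottle or the measuring cylinder is shifted by more than 30 mm or knocked over (distance of any of bottle, cylinder from where it was at the start of the episode above 0.03 m or angle between any of bottle, cylinder's own z axis and vertical above 0.3 rad).
It also fails if it takes over 115 s, if anything falls off the work surface, if the arm or the gripper's body presses on something with over 40 N, if the wrist force passes 120 N, or if a joint passes its speed limit or range.

## Working session

There is one attempt and no reset: what is moved stays moved. The work goes in short steps, Python scripts to look and compute and a tool call to move; the robot and the scene stay as the last step left them, time stands still between calls to the robot, and variables do not carry over. Pictures are saved under pics/ and viewed, on a budget of 14 in all, crops included, one or two more only if the job needs it, and the job is handed in when it is done.

Besides the shell and the picture viewer there is one more tool, called by a JSON object that holds its "api" and its "payload", one argument or row to a line. drive_tool: Moves the arm, as the interface text tells. Its arguments: {"type":"object","properties":{"commands":{"type":"array"}},"required":["commands"]}

```bash
mkdir -p pics; cat > h.py <<'E'
import numpy as np, cv2
from rig import bot, imaging, workorder
def grab(n,save=None):
    c=imaging.get_calibration(n); p,d=imaging.capture(n)
    if save: cv2.imwrite('pics/'+save,p[:,:,::-1])
    np.savez('last_%s.npz'%n,p=p,d=d,K=c['mtx'],T=c['world_to_cam'])
    return p,d,np.array(c['mtx']),np.array(c['world_to_cam'])
def load(n):
    z=np.load('last_%s.npz'%n); return z['p'],z['d'],z['K'],z['T']
def ray(uv,K,T,fish=False):
    uv=np.atleast_2d(np.float64(uv)); x=(uv[:,0]-K[0,2])/K[0,0]; y=(uv[:,1]-K[1,2])/K[1,1]
    if fish:
        t=np.hypot(x,y)+1e-12; r=np.c_[x/t*np.sin(t),y/t*np.sin(t),np.cos(t)]
    else: r=np.c_[x,y,np.ones_like(x)]
    R=T[:3,:3]; return -R.T@T[:3,3], r@R
def onz(uv,z,K,T,fish=False):
    o,r=ray(uv,K,T,fish); return o+r*((z-o[2])/r[:,2])[:,None]
def cloud(d,K,T):
    v,u=np.mgrid[:d.shape[0],:d.shape[1]]
    P=np.stack([(u-K[0,2])/K[0,0]*d,(v-K[1,2])/K[1,1]*d,d],-1)
    return (P-T[:3,3])@T[:3,:3]
E
python3 - <<'E'
from h import *
for n in ('scene','top'):
    p,d,K,T=grab(n,n+'0.png'); print(n,K,-T[:3,:3].T@T[:3,3], T[:3,:3])
s=bot.read_state();print(s['time_s'],s['position'],s['tcp_rot'],s['opening'])
a=cv2.imread('pics/top0.png');cv2.imwrite('pics/top0b.png',cv2.resize(a,(800,600)))
E
```

```text
scene [[392.58830432   0.         258.47767728]
 [  0.         392.58830432 190.85018657]
 [  0.           0.           1.        ]] [1.11378969 0.65296939 0.67294238] [[-0.71979988  0.69375269 -0.02439939]
 [ 0.42097727  0.40829578 -0.80998315]
 [-0.55196582 -0.59329736 -0.58594537]]
top [[368.99902436   0.         256.61440825]
 [  0.         368.99902436 190.58677196]
 [  0.           0.           1.        ]] [0.34130473 0.01774725 0.93722021] [[ 0.07075469 -0.99747772  0.00565357]
 [-0.97045819 -0.07014651 -0.23084706]
 [ 0.23066138  0.01084696 -0.97297362]]
0.1 [0.24805776 0.57295471 0.21537769] [[ 3.97529540e-01 -1.05455131e-03 -9.17588771e-01]
 [ 9.17587419e-01 -1.60916558e-03  3.97530804e-01]
 [-1.89576890e-03 -9.99998149e-01  3.27952159e-04]] 1.000752957802422
```

View pics/top0b.png

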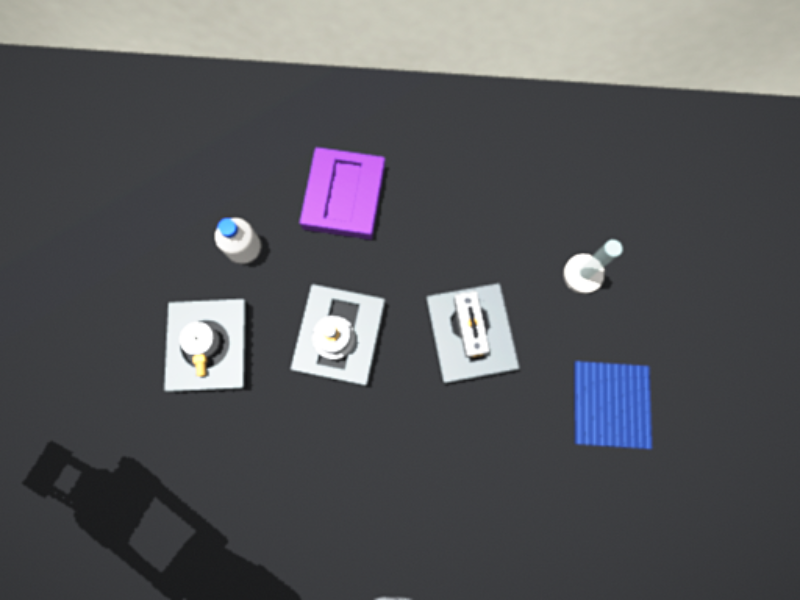

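View pics/scene0.png

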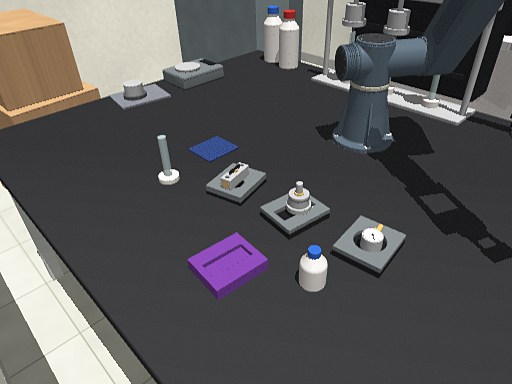

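Top view (800x600): gauge in the round block at (200,340), cell on the oblong block at (333,337), manifold on the keyhole block at (472,325), mat (613,405), bottle (238,240), cylinder (585,273). There are two oblong-cutout blocks: grey at (338,335) and purple at (343,192). The grey one is meant, because the purple is excluded by the task. Measuring now.

```bash
python3 - <<'E'
from h import *
p,d,K,T=load('top'); P=cloud(d,K,T); hsv=cv2.cvtColor(p,cv2.COLOR_RGB2HSV)
def rect(mask,box,name,z):
    x0,y0,x1,y1=[int(v*.64) for v in box]; m=np.zeros(mask.shape,np.uint8); m[y0:y1,x0:x1]=mask[y0:y1,x0:x1]
    zz=P[...,2][m>0]; zz=np.median(zz[np.isfinite(zz)]) 
    c=max(cv2.findContours(m,cv2.RETR_EXTERNAL,cv2.CHAIN_APPROX_NONE)[0],key=cv2.contourArea)
    W=onz(c[:,0,:],z,K,T)[:,:2]; r=cv2.minAreaRect((W*1000).astype(np.float32))
    print(name,'zdepth %.3f'%zz,'c',np.round(r[0],1),'size',np.round(r[1],1),'ang',round(r[2],1))
H,S,V=[hsv[...,i].astype(int) for i in range(3)]
Z=P[...,2]
grey=((V>110)&(Z>.022)&(Z<.040)&(S<80)).astype(np.uint8)
grey=cv2.morphologyEx(grey,cv2.MORPH_OPEN,np.ones((3,3)))
for n,b in dict(fcell=(140,280,265,410),fman=(275,270,400,400),fgauge=(415,270,535,395)).items(): rect(grey,b,n,.03)
rect(((H>105)&(H<130)&(S>120)).astype(np.uint8),(560,350,670,460),'mat',.004)
hi=(lambda a,b:((Z>a)&(Z<b)).astype(np.uint8))
rect(hi(.058,.07),(440,270,510,380),'man bar',.064)
rect(hi(.068,.09),(440,270,510,380),'man handle',.076)
rect(hi(.095,.12),(300,300,380,370),'cell stem',.108)
rect(hi(.070,.08),(300,300,380,370),'cell body',.076)
rect(hi(.049,.06),(170,310,235,370),'gauge',.054)
rect(((H>12)&(H<30)&(S>120)).astype(np.uint8),(170,340,235,390),'gauge stem',.039+.005)
rect(hi(.095,.12),(200,200,280,280),'bottle cap',.1)
E
```

```text
fcell zdepth 0.030 c [459.6 332.6] size [140.7 122.1] ang 6.7
fman zdepth 0.030 c [491.4 124.3] size [120.1 140.2] ang 82.4
fgauge zdepth 0.030 c [509.6 -87.9] size [140.5 120.7] ang 14.5
mat zdepth 0.004 c [ 413.4 -320.1] size [131.6 122.6] ang 0.2
man bar zdepth 0.064 c [516.8 -83. ] size [96.3 34.4] ang 14.3
man handle zdepth 0.076 c [517.  -82.9] size [45.9 14.3] ang 2.5
cell stem zdepth 0.108 c [482.  128.9] size [18.2 16. ] ang 49.6
cell body zdepth 0.076 c [482.6 128.6] size [52.9 51.5] ang 49.8
gauge zdepth 0.055 c [465.  340.3] size [49.4 48.1] ang 8.4
gauge stem zdepth 0.042 c [424.7 324.7] size [31.5  6.9] ang 1.4
bottle cap zdepth 0.100 c [632.7 301. ] size [25.4 26.7] ang 4.2
```

{"api": "drive_tool", "payload": {
  "commands": [
    {"dx":-0.952,"dz":-0.976},
    {"dx":-0.952,"dz":-0.976},
    {"dx":-0.952,"dz":-0.976},
    {"dx":-0.952,"dz":-0.976},
    {"dx":-0.952,"dz":-0.976},
    {"dx":-0.952,"dz":-0.976},
    {"dx":-0.952,"dz":-0.976},
    {"dx":-0.952,"dz":-0.976}
  ]
}}

```text
schema error: expected keys dx, dy, dz, wx, wy, wz, grip
```

{"api": "drive_tool", "payload": {
  "commands": [
    {"dx":-0.952,"dz":-0.976},
    {"dx":-0.952,"dz":-0.976},
    {"dx":-0.952,"dz":-0.976},
    {"dx":-0.952,"dz":-0.976},
    {"dx":-0.952,"dz":-0.976},
    {"wy":-0.105},
    {"wy":-0.105},
    {"wy":-0.105}
  ]
}}

```text
schema error: expected keys dx, dy, dz, wx, wy, wz, grip
```

{"api": "drive_tool", "payload": {
  "commands": [
    {"wy":-0.105},
    {"dx":0},
    {"dx":0}
  ]
}}

```text
schema error: expected keys dx, dy, dz, wx, wy, wz, grip
```

{"api": "drive_tool", "payload": {
  "commands": [
    {"dx":-0.952,"dy":0,"dz":-0.976,"wx":0,"wy":0,"wz":0,"grip":87},
    {"dx":-0.952,"dy":0,"dz":-0.976,"wx":0,"wy":0,"wz":0,"grip":87},
    {"dx":-0.952,"dy":0,"dz":-0.976,"wx":0,"wy":0,"wz":0,"grip":87},
    {"dx":-0.952,"dy":0,"dz":-0.976,"wx":0,"wy":0,"wz":0,"grip":87},
    {"dx":-0.952,"dy":0,"dz":-0.976,"wx":0,"wy":0,"wz":0,"grip":87},
    {"dx":-0.952,"dy":0,"dz":-0.976,"wx":0,"wy":0,"wz":0,"grip":87},
    {"dx":-0.952,"dy":0,"dz":-0.976,"wx":0,"wy":0,"wz":0,"grip":87},
    {"dx":-0.952,"dy":0,"dz":-0.976,"wx":0,"wy":0,"wz":0,"grip":87}
  ]
}}

```text
time_s: 1.1
position: [0.4142, 0.1681, 0.2162]
tcp_rot: [[0.397, -0.0, -0.918], [0.918, 0.0, 0.397], [0.0, -1.0, 0.0]]
force: [-0.3, -0.0, -0.2]
opening: 1.001
```

{"api": "drive_tool", "payload": {
  "commands": [
    {"dx":-0.952,"dy":0,"dz":-0.976,"wx":0,"wy":0,"wz":0,"grip":87},
    {"dx":-0.952,"dy":0,"dz":-0.976,"wx":0,"wy":0,"wz":0,"grip":87},
    {"dx":-0.952,"dy":0,"dz":-0.976,"wx":0,"wy":0,"wz":0,"grip":87},
    {"dx":-0.952,"dy":0,"dz":-0.976,"wx":0,"wy":0,"wz":0,"grip":87},
    {"dx":-0.952,"dy":0,"dz":-0.976,"wx":0,"wy":0,"wz":0,"grip":87},
    {"dx":0,"dy":0,"dz":0,"wx":0,"wy":-0.105,"wz":0,"grip":87},
    {"dx":0,"dy":0,"dz":0,"wx":0,"wy":-0.105,"wz":0,"grip":87},
    {"dx":0,"dy":0,"dz":0,"wx":0,"wy":-0.105,"wz":0,"grip":87}
  ]
}}

```text
time_s: 2.1
position: [0.5169, -0.0827, 0.2157]
tcp_rot: [[-0.091, -0.001, -0.996], [0.996, 0.0, -0.091], [0.001, -1.0, 0.001]]
force: [-0.2, -0.1, -0.2]
opening: 1.001
```

{"api": "drive_tool", "payload": {
  "commands": [
    {"dx":0,"dy":0,"dz":0,"wx":0,"wy":-0.105,"wz":0,"grip":87},
    {"dx":0,"dy":0,"dz":0,"wx":0,"wy":0,"wz":0,"grip":87},
    {"dx":0,"dy":0,"dz":0,"wx":0,"wy":0,"wz":0,"grip":87}
  ]
}}

```text
time_s: 2.48
position: [0.5171, -0.0824, 0.2161]
tcp_rot: [[-0.246, -0.0, -0.969], [0.969, 0.0, -0.246], [0.0, -1.0, 0.0]]
force: [-0.3, -0.3, -0.7]
opening: 0.998
```

{"api": "drive_tool", "payload": {
  "commands": [
    {"dx":0,"dy":0.93,"dz":0,"wx":0,"wy":0,"wz":0,"grip":87},
    {"dx":0,"dy":0.93,"dz":0,"wx":0,"wy":0,"wz":0,"grip":87},
    {"dx":0,"dy":0.93,"dz":0,"wx":0,"wy":0,"wz":0,"grip":87},
    {"dx":0,"dy":0.93,"dz":0,"wx":0,"wy":0,"wz":0,"grip":87},
    {"dx":0,"dy":0,"dz":0,"wx":0,"wy":0,"wz":0,"grip":20},
    {"dx":0,"dy":0,"dz":0,"wx":0,"wy":0,"wz":0,"grip":20},
    {"dx":0,"dy":0,"dz":0,"wx":0,"wy":0,"wz":0,"grip":20},
    {"dx":0,"dy":0,"dz":0,"wx":0,"wy":0,"wz":0,"grip":20}
  ]
}}

```text
time_s: 3.48
position: [0.5182, -0.0828, 0.0688]
tcp_rot: [[-0.248, 0.003, -0.969], [0.969, -0.001, -0.248], [-0.002, -1.0, -0.002]]
force: [-0.0, 0.1, 0.0]
opening: 0.631
```

{"api": "drive_tool", "payload": {
  "commands": [
    {"dx":0,"dy":0,"dz":0,"wx":0,"wy":0,"wz":0,"grip":20},
    {"dx":0,"dy":0,"dz":0,"wx":0,"wy":0,"wz":0,"grip":20},
    {"dx":0,"dy":0,"dz":0,"wx":0,"wy":0,"wz":0,"grip":20},
    {"dx":0,"dy":0,"dz":0,"wx":0,"wy":0,"wz":0,"grip":20}
  ]
}}

```text
time_s: 3.98
position: [0.5173, -0.0825, 0.0674]
tcp_rot: [[-0.248, -0.0, -0.969], [0.969, 0.0, -0.248], [0.0, -1.0, 0.0]]
force: [-0.2, -0.2, -0.1]
opening: 0.249
```

```bash
python3 - <<'E'
from h import *
p,d,K,T=grab('scene'); print(bot.read_state()['opening'])
a=p[130:220,180:300,::-1]; b=grab('wrist')[0][:,:,::-1]
im=np.hstack([cv2.resize(a,(400,300)),cv2.resize(b,(400,300))]);cv2.imwrite('pics/g1.png',im)
E
```

```text
0.24016413920600388
```

View pics/g1.png

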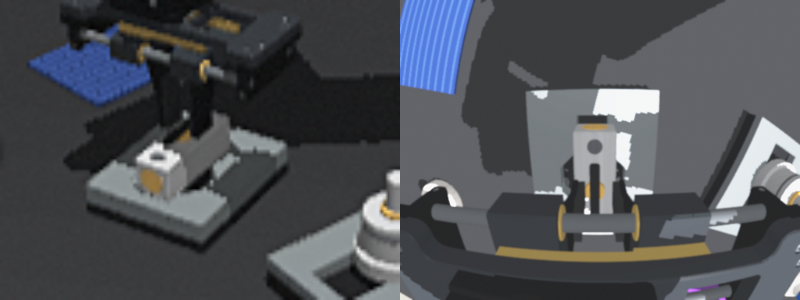

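{"api": "drive_tool", "payload": {
  "commands": [
    {"dx":0,"dy":0,"dz":0,"wx":0,"wy":0,"wz":0,"grip":10},
    {"dx":0,"dy":0,"dz":0,"wx":0,"wy":0,"wz":0,"grip":10},
    {"dx":0,"dy":0,"dz":0,"wx":0,"wy":0,"wz":0,"grip":10}
  ]
}}

```text
time_s: 4.45
position: [0.5177, -0.0831, 0.0677]
tcp_rot: [[-0.249, 0.001, -0.969], [0.969, -0.001, -0.249], [-0.001, -1.0, -0.0]]
force: [-0.5, -2.1, 2.5]
opening: 0.121
```

```bash
python3 - <<'E'
from h import *
p,d,K,T=grab('scene'); s=bot.read_state(); print(s['opening'],s['force'])
a=p[140:210,190:280,::-1]; b=grab('wrist')[0][90:250,150:360,::-1]
im=np.hstack([cv2.resize(a,(400,311),interpolation=cv2.INTER_CUBIC),cv2.resize(b,(400,311),interpolation=cv2.INTER_CUBIC)]);cv2.imwrite('pics/g2.png',im)
E
```

```text
0.12062401991951509 [-1.12447533 -2.78474146  0.86484121]
```

View pics/g2.png

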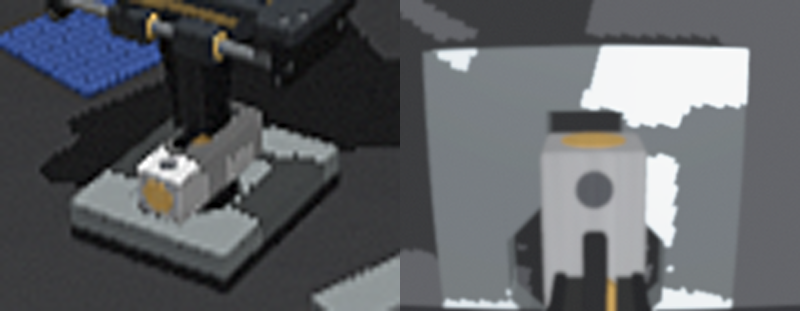

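```bash
python3 - <<'E'
from h import *
p,d,K,T=load('scene'); P=cloud(d,K,T)
c=np.array([.5173,-.083]); a=np.deg2rad(14.3); ux=np.array([np.cos(a),np.sin(a)]); uy=np.array([-ux[1],ux[0]])
q=P[...,:2]-c; lx=q@ux*1000; ly=q@uy*1000; z=P[...,2]*1000
for (v,u) in [(v,u) for v in range(140,192,3) for u in range(218,250,4)]:
    if abs(lx[v,u])<70 and abs(ly[v,u])<60: print(v,u,np.round([lx[v,u],ly[v,u],z[v,u]]).astype(int),p[v,u],end=' | ')
  
E
```

```text
140 218 [ 29 -29 169] [29 32 31] | 140 222 [ 23 -20 168] [104  88  52] | 140 226 [ 22  -7 171] [113  94  55] | 140 230 [ 23   7 175] [79 68 44] | 140 234 [ 24  21 179] [26 30 34] | 140 238 [ 23  33 182] [40 42 45] | 140 242 [ 21  44 184] [54 59 63] | 140 246 [ 18  54 185] [57 62 69] | 143 218 [ 36 -24 164] [35 37 39] | 143 222 [ 34 -12 166] [47 55 64] | 143 226 [ 20 -10 160] [ 7 12 22] | 143 230 [  1 -11 150] [27 27 29] | 143 234 [ 21  17 168] [77 63 38] | 143 238 [ 22  31 172] [102  85  50] | 143 242 [ 23  45 176] [40 41 38] | 143 246 [ 25  59 181] [28 30 32] | 146 218 [ 36 -25 154] [34 36 36] | 146 222 [ 37 -11 159] [26 26 32] | 146 226 [ 31  -2 159] [113 115 119] | 146 230 [ 38  17 167] [48 52 55] | 146 234 [ 33  26 167] [60 65 70] | 146 238 [ 25  33 165] [52 58 70] | 146 242 [ 13  37 160] [49 47 40] | 146 246 [ -7  37 150] [31 33 37] | 149 222 [ 37 -12 149] [29 35 42] | 149 226 [  9 -20 133] [6 6 2] | 149 230 [ 37  15 157] [34 35 39] | 149 234 [ 34  26 159] [32 34 36] | 149 238 [ 33  39 162] [182 158  97] | 149 242 [ 25  46 160] [80 83 87] | 152 226 [ 11 -20 124] [29 38 63] | 152
[... 2192 characters left out ...]
38 139] | 185 234 [28 12 34] [119 120 119] | 185 238 [-5  3 11] [4 6 7] | 185 242 [11 29 30] [56 60 60] | 185 246 [ 7 40 32] [65 69 70] | 188 218 [ 58 -22  30] [146 153 154] | 188 222 [ 50 -14  29] [122 128 130] | 188 226 [49  0 33] [120 122 119] | 188 230 [49 14 38] [127 128 130] | 188 234 [34 16 29] [122 128 129] | 188 238 [29 27 30] [153 161 163] | 188 242 [24 37 30] [151 158 159] | 188 246 [17 46 29] [50 51 52] | 191 218 [ 62 -20  23] [74 76 78] | 191 222 [62 -6 28] [105 111 113] | 191 226 [59  7 31] [151 158 160] | 191 230 [52 15 29] [138 145 145] | 191 234 [47 26 30] [144 151 152] | 191 238 [41 35 29] [144 151 152] | 191 242 [33 43 27] [143 151 151] | 191 246 [31 55 30] [129 135 135] |
```

```bash
python3 - <<'E'
from h import *
p,d,K,T=load('wrist')
print('cam',-T[:3,:3].T@T[:3,3], bot.read_state()['position'])
def pt(u,v):
    x=(u-K[0,2])/K[0,0];y=(v-K[1,2])/K[1,1];t=np.hypot(x,y);r=np.array([x/t*np.sin(t),y/t*np.sin(t),np.cos(t)]);r*=d[v,u]/r[2]
    return (r-T[:3,3])@T[:3,:3]
for u,v in [(250,175),(262,178),(230,175),(200,150),(310,130),(325,130),(180,130),(252,230),(235,240),(270,240),(270,245),(60,60)]: print(u,v,np.round(pt(u,v)*1000),p[v,u])
E
```

```text
cam [ 0.43717187 -0.10410044  0.23618259] [ 0.51770178 -0.08295851  0.06766953]
250 175 [478. -96.  65.] [173 174 177]
262 178 [478. -89.  64.] [178 180 182]
230 175 [ 437. -104.  236.] [171 171 175]
200 150 [ 477. -134.   30.] [123 127 132]
310 130 [444. -62.  29.] [246 247 247]
325 130 [441. -52.  32.] [246 247 247]
180 130 [ 467. -151.   29.] [122 128 132]
252 230 [507. -88.  76.] [47 48 51]
235 240 [510. -97.  88.] [40 41 44]
270 240 [507. -77.  85.] [51 52 52]
270 245 [506. -78.  93.] [51 52 52]
60 60 [ 429. -286.    3.] [ 87 126 225]
```

```bash
python3 - <<'E'
from h import *
p,d,K,T=load('wrist')
v,u=np.mgrid[:384,:512]; x=(u-K[0,2])/K[0,0];y=(v-K[1,2])/K[1,1];t=np.hypot(x,y)+1e-9
r=np.stack([x/t*np.sin(t),y/t*np.sin(t),np.cos(t)],-1); r*=(d/r[...,2])[...,None]; P=(r-T[:3,3])@T[:3,:3]
for v in range(222,262,3): print(v,[tuple(np.round(P[v,u]*1000).astype(int))+(int(p[v,u].mean()),) for u in range(228,282,7)])
E
```

```text
222 [(np.int64(510), np.int64(-102), np.int64(65), 173), (np.int64(510), np.int64(-98), np.int64(64), 175), (np.int64(509), np.int64(-94), np.int64(65), 175), (np.int64(502), np.int64(-91), np.int64(77), 48), (np.int64(502), np.int64(-87), np.int64(76), 48), (np.int64(506), np.int64(-81), np.int64(63), 178), (np.int64(505), np.int64(-77), np.int64(63), 175), (np.int64(503), np.int64(-73), np.int64(64), 162)]
225 [(np.int64(512), np.int64(-102), np.int64(66), 173), (np.int64(512), np.int64(-98), np.int64(65), 174), (np.int64(511), np.int64(-93), np.int64(64), 175), (np.int64(504), np.int64(-90), np.int64(77), 49), (np.int64(504), np.int64(-86), np.int64(76), 48), (np.int64(507), np.int64(-81), np.int64(64), 177), (np.int64(506), np.int64(-76), np.int64(65), 175), (np.int64(505), np.int64(-72), np.int64(64), 160)]
228 [(np.int64(515), np.int64(-102), np.int64(65), 173), (np.int64(514), np.int64(-97), np.int64(64), 168), (np.int64(512), np.int64(-93), np.int64(65), 174), (np.int64(506), np.int64(-90), np.int64(76), 48), (np.int64(505), np.int64(-86), np.int64(77), 46), (np.int64(509), n
[... 3927 characters left out ...]
, np.int64(-92), np.int64(105), 51), (np.int64(526), np.int64(-85), np.int64(77), 47), (np.int64(525), np.int64(-81), np.int64(76), 49), (np.int64(515), np.int64(-79), np.int64(92), 102), (np.int64(507), np.int64(-78), np.int64(106), 52), (np.int64(505), np.int64(-75), np.int64(108), 40)]
261 [(np.int64(510), np.int64(-99), np.int64(113), 40), (np.int64(511), np.int64(-95), np.int64(109), 50), (np.int64(511), np.int64(-92), np.int64(108), 52), (np.int64(528), np.int64(-84), np.int64(77), 48), (np.int64(527), np.int64(-80), np.int64(77), 49), (np.int64(516), np.int64(-79), np.int64(93), 100), (np.int64(507), np.int64(-78), np.int64(109), 52), (np.int64(505), np.int64(-76), np.int64(112), 40)]
```

Wrist depth shows the tips at z≈76 with the reported TCP at 68. So the tips are about 8 mm behind the reported TCP, not 22 mm ahead. I'll use tip z = TCP z + 8.5 mm from here.

{"api": "drive_tool", "payload": {
  "commands": [
    {"dx":0,"dy":0,"dz":0,"wx":0,"wy":0,"wz":0,"grip":70},
    {"dx":0,"dy":0,"dz":0,"wx":0,"wy":0,"wz":0,"grip":70},
    {"dx":0,"dy":0,"dz":0,"wx":0,"wy":0,"wz":0,"grip":70},
    {"dx":0,"dy":0,"dz":0,"wx":0,"wy":0,"wz":0,"grip":70},
    {"dx":0,"dy":0,"dz":0,"wx":0,"wy":0,"wz":0,"grip":70},
    {"dx":0,"dy":0,"dz":0,"wx":0,"wy":0,"wz":0,"grip":70},
    {"dx":0,"dy":0,"dz":0,"wx":0,"wy":0,"wz":0,"grip":70}
  ]
}}

```text
time_s: 5.42
position: [0.5173, -0.0825, 0.0675]
tcp_rot: [[-0.248, 0.0, -0.969], [0.969, 0.0, -0.248], [0.0, -1.0, -0.0]]
force: [-0.4, -0.2, -0.1]
opening: 0.779
```

{"api": "drive_tool", "payload": {
  "commands": [
    {"dx":0,"dy":0.4,"dz":0,"wx":0,"wy":0,"wz":0,"grip":70},
    {"dx":0,"dy":0.4,"dz":0,"wx":0,"wy":0,"wz":0,"grip":70},
    {"dx":0,"dy":0,"dz":0,"wx":0,"wy":0,"wz":0,"grip":20},
    {"dx":0,"dy":0,"dz":0,"wx":0,"wy":0,"wz":0,"grip":20},
    {"dx":0,"dy":0,"dz":0,"wx":0,"wy":0,"wz":0,"grip":20},
    {"dx":0,"dy":0,"dz":0,"wx":0,"wy":0,"wz":0,"grip":20},
    {"dx":0,"dy":0,"dz":0,"wx":0,"wy":0,"wz":0,"grip":20},
    {"dx":0,"dy":0,"dz":0,"wx":0,"wy":0,"wz":0,"grip":20}
  ]
}}

```text
time_s: 6.42
position: [0.5182, -0.0831, 0.0359]
tcp_rot: [[-0.249, 0.002, -0.969], [0.969, -0.001, -0.249], [-0.002, -1.0, -0.002]]
force: [0.4, -2.7, 1.1]
opening: 0.387
```

{"api": "drive_tool", "payload": {
  "commands": [
    {"dx":0,"dy":0,"dz":0,"wx":0,"wy":0,"wz":0,"grip":20},
    {"dx":0,"dy":0,"dz":0,"wx":0,"wy":0,"wz":0,"grip":20},
    {"dx":0,"dy":0,"dz":0,"wx":0,"wy":0,"wz":0,"grip":20}
  ]
}}

```text
time_s: 6.8
position: [0.5182, -0.0831, 0.0359]
tcp_rot: [[-0.248, 0.002, -0.969], [0.969, -0.001, -0.248], [-0.002, -1.0, -0.002]]
force: [0.5, -3.6, 4.9]
opening: 0.39
```

{"api": "drive_tool", "payload": {
  "commands": [
    {"dx":0,"dy":-1,"dz":0,"wx":0,"wy":0,"wz":0,"grip":20},
    {"dx":0,"dy":-1,"dz":0,"wx":0,"wy":0,"wz":0,"grip":20},
    {"dx":0,"dy":-1,"dz":0,"wx":0,"wy":0,"wz":0,"grip":20},
    {"dx":-0.6,"dy":0,"dz":0.5,"wx":0,"wy":0,"wz":0,"grip":20},
    {"dx":-0.9,"dy":0,"dz":0.7,"wx":0,"wy":0,"wz":0,"grip":20},
    {"dx":-0.9,"dy":0,"dz":0.7,"wx":0,"wy":0,"wz":0,"grip":20},
    {"dx":-0.9,"dy":0,"dz":0.7,"wx":0,"wy":0,"wz":0,"grip":20},
    {"dx":-0.9,"dy":0,"dz":0.7,"wx":0,"wy":0,"wz":0,"grip":20}
  ]
}}

```text
time_s: 7.8
position: [0.4289, -0.2764, 0.1537]
tcp_rot: [[-0.248, -0.004, -0.969], [0.969, 0.006, -0.248], [0.007, -1.0, 0.002]]
force: [1.4, -0.9, -3.9]
opening: 0.389
```

{"api": "drive_tool", "payload": {
  "commands": [
    {"dx":-0.6,"dy":0,"dz":0.5,"wx":0,"wy":0,"wz":0,"grip":20},
    {"dx":-0.3,"dy":0,"dz":0.2,"wx":0,"wy":0,"wz":0,"grip":20},
    {"dx":0,"dy":0,"dz":0,"wx":0,"wy":0,"wz":0,"grip":20},
    {"dx":0,"dy":0,"dz":0,"wx":0,"wy":0,"wz":0,"grip":20}
  ]
}}

```text
time_s: 8.3
position: [0.4129, -0.3178, 0.1549]
tcp_rot: [[-0.249, -0.001, -0.968], [0.968, 0.003, -0.249], [0.003, -1.0, 0.0]]
force: [0.3, -1.0, -4.6]
opening: 0.387
```

```bash
python3 - <<'E'
from h import *
grab('top','top1.png'); p,d,K,T=load('top')
a=cv2.imread('pics/top1.png')[150:310,230:450];cv2.imwrite('pics/top1b.png',cv2.resize(a,(770,560),interpolation=cv2.INTER_CUBIC))
P=cloud(d,K,T); m=((P[...,2]<.024)&(P[...,2]>.004)&(abs(P[...,0]-.51)<.09)&(abs(P[...,1]+.088)<.07)&(p.mean(2)<60)).astype(np.uint8)
print(m.sum())
E
```

```text
99
```

View pics/top1b.png

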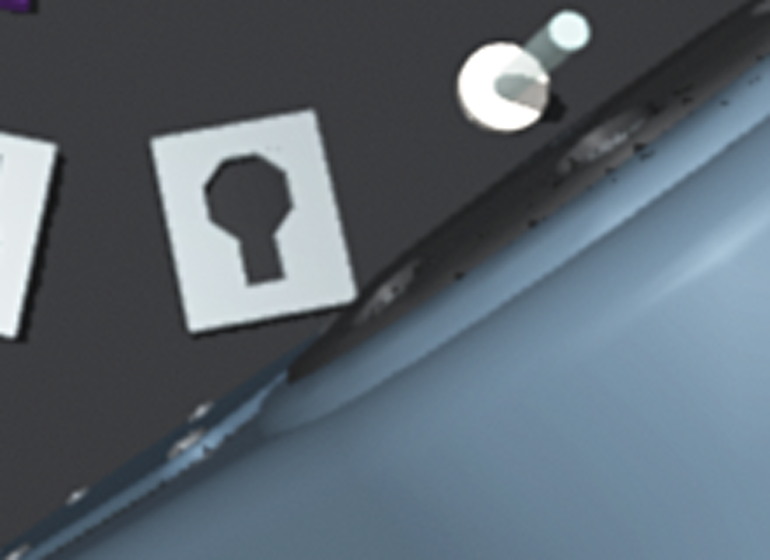

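Keyhole octagon at crop (248,198), slot pointing down in the image (world -x). So foam_gauge yaw is 14.5° and its origin is about (525,-84). Lowering the manifold onto the mat.

{"api": "drive_tool", "payload": {
  "commands": [
    {"dx":0,"dy":0.9,"dz":0,"wx":0,"wy":0,"wz":0,"grip":20},
    {"dx":0,"dy":0.9,"dz":0,"wx":0,"wy":0,"wz":0,"grip":20},
    {"dx":0,"dy":0.9,"dz":0,"wx":0,"wy":0,"wz":0,"grip":20},
    {"dx":0,"dy":0.7,"dz":0,"wx":0,"wy":0,"wz":0,"grip":20},
    {"dx":0,"dy":0.22,"dz":0,"wx":0,"wy":0,"wz":0,"grip":20},
    {"dx":0,"dy":0,"dz":0,"wx":0,"wy":0,"wz":0,"grip":20},
    {"dx":0,"dy":0,"dz":0,"wx":0,"wy":0,"wz":0,"grip":20}
  ]
}}

```text
time_s: 9.22
position: [0.4138, -0.3202, 0.0115]
tcp_rot: [[-0.249, 0.001, -0.969], [0.969, -0.002, -0.249], [-0.002, -1.0, -0.001]]
force: [0.5, -0.1, -4.0]
opening: 0.382
```

{"api": "drive_tool", "payload": {
  "commands": [
    {"dx":0,"dy":0,"dz":0,"wx":0,"wy":0,"wz":0,"grip":60},
    {"dx":0,"dy":0,"dz":0,"wx":0,"wy":0,"wz":0,"grip":60},
    {"dx":0,"dy":0,"dz":0,"wx":0,"wy":0,"wz":0,"grip":60},
    {"dx":0,"dy":0,"dz":0,"wx":0,"wy":0,"wz":0,"grip":60},
    {"dx":0,"dy":-1,"dz":0,"wx":0,"wy":0,"wz":0,"grip":60},
    {"dx":0,"dy":-1,"dz":0,"wx":0,"wy":0,"wz":0,"grip":60},
    {"dx":0,"dy":-1,"dz":0,"wx":0,"wy":0,"wz":0,"grip":60},
    {"dx":0,"dy":-1,"dz":0,"wx":0,"wy":0,"wz":0,"grip":60}
  ]
}}

```text
time_s: 10.22
position: [0.4127, -0.3196, 0.1719]
tcp_rot: [[-0.248, -0.0, -0.969], [0.969, 0.0, -0.248], [0.0, -1.0, 0.0]]
force: [0.4, 0.2, -0.4]
opening: 0.686
```

```bash
python3 - <<'E'
from h import *
p,d,K,T=grab('scene'); P=cloud(d,K,T);z=P[...,2]
w=grab('wrist')[0][:,:,::-1]
a=p[120:180,180:260,::-1]
cv2.imwrite('pics/m2.png',np.hstack([cv2.resize(a,(400,300),interpolation=cv2.INTER_CUBIC),cv2.resize(w,(400,300))]))
m=(abs(P[...,0]-.413)<.08)&(abs(P[...,1]+.32)<.08)&(z>.032)&(z<.045)
q=P[m][:,:2]*1000; print(len(q),cv2.minAreaRect(q.astype(np.float32)),np.median(z[m]))
E
```

```text
147 ((415.4370422363281, -319.07037353515625), (97.76646423339844, 38.17232894897461), 13.751571655273438) 0.03757742781182437
```

View pics/m2.png

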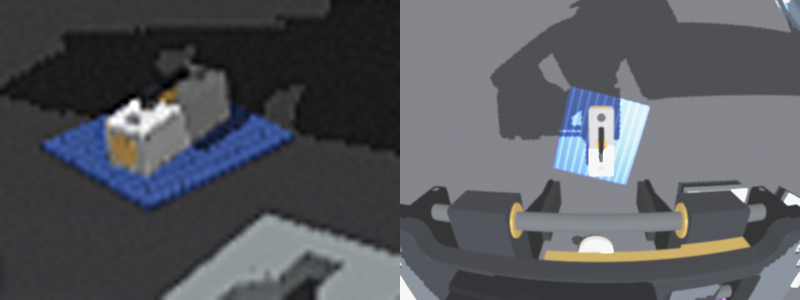

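{"api": "drive_tool", "payload": {
  "commands": [
    {"dx":0.5,"dy":-0.5,"dz":-0.175,"wx":0,"wy":0,"wz":0,"grip":87},
    {"dx":0.98,"dy":0,"dz":-0.335,"wx":0,"wy":0,"wz":0,"grip":87},
    {"dx":0.98,"dy":0,"dz":-0.335,"wx":0,"wy":0,"wz":0,"grip":87},
    {"dx":0.98,"dy":0,"dz":-0.335,"wx":0,"wy":0,"wz":0,"grip":87},
    {"dx":0.98,"dy":0,"dz":-0.335,"wx":0,"wy":0,"wz":0,"grip":87},
    {"dx":0.98,"dy":0,"dz":-0.335,"wx":0,"wy":0,"wz":0,"grip":87},
    {"dx":0.98,"dy":0,"dz":-0.335,"wx":0,"wy":0,"wz":0,"grip":87},
    {"dx":0.98,"dy":0,"dz":-0.335,"wx":0,"wy":0,"wz":0,"grip":87}
  ]
}}

```text
time_s: 11.32
position: [0.4369, -0.0082, 0.1898]
tcp_rot: [[-0.248, -0.001, -0.969], [0.969, 0.0, -0.248], [0.001, -1.0, 0.001]]
force: [0.6, 0.4, 0.2]
opening: 0.999
```

{"api": "drive_tool", "payload": {
  "commands": [
    {"dx":0.98,"dy":0,"dz":-0.335,"wx":0,"wy":0,"wz":0,"grip":87},
    {"dx":0.98,"dy":0,"dz":-0.335,"wx":0,"wy":0,"wz":0,"grip":87},
    {"dx":0.98,"dy":0,"dz":-0.335,"wx":0,"wy":0,"wz":0,"grip":87},
    {"dx":0.98,"dy":0,"dz":-0.335,"wx":0,"wy":0,"wz":0,"grip":87},
    {"dx":0.98,"dy":0,"dz":-0.335,"wx":0,"wy":0,"wz":0,"grip":87},
    {"dx":0.98,"dy":0,"dz":-0.335,"wx":0,"wy":0,"wz":0,"grip":87},
    {"dx":0.98,"dy":0,"dz":-0.335,"wx":0,"wy":0,"wz":0,"grip":87},
    {"dx":0.98,"dy":0,"dz":-0.335,"wx":0,"wy":0,"wz":0,"grip":87}
  ]
}}

```text
time_s: 12.32
position: [0.4628, 0.3218, 0.1894]
tcp_rot: [[-0.248, -0.002, -0.969], [0.969, -0.001, -0.248], [-0.0, -1.0, 0.002]]
force: [-0.2, 0.1, -0.4]
opening: 0.999
```

{"api": "drive_tool", "payload": {
  "commands": [
    {"dx":0.48,"dy":0,"dz":-0.165,"wx":0,"wy":0,"wz":0,"grip":87},
    {"dx":0,"dy":0,"dz":0,"wx":0,"wy":-0.078,"wz":0,"grip":87},
    {"dx":0,"dy":0,"dz":0,"wx":0,"wy":0,"wz":0,"grip":87}
  ]
}}

```text
time_s: 12.7
position: [0.4646, 0.3404, 0.1898]
tcp_rot: [[-0.364, -0.002, -0.932], [0.932, -0.001, -0.364], [-0.001, -1.0, 0.002]]
force: [-0.7, -0.3, -0.8]
opening: 0.999
```

```bash
cat >> h.py <<'E'
def wcloud():
    p,d,K,T=grab('wrist')
    v,u=np.mgrid[:384,:512]; x=(u-K[0,2])/K[0,0];y=(v-K[1,2])/K[1,1];t=np.hypot(x,y)+1e-9
    r=np.stack([x/t*np.sin(t),y/t*np.sin(t),np.cos(t)],-1); r*=(d/r[...,2])[...,None]
    return p,(r-T[:3,3])@T[:3,:3],d
E
python3 - <<'E'
from h import *
p,P,d=wcloud(); cv2.imwrite('pics/w3.png',cv2.resize(p[:,:,::-1],(640,480)))
h=cv2.cvtColor(p,cv2.COLOR_RGB2HSV); H,S=h[...,0],h[...,1]
near=(abs(P[...,0]-.445)<.08)&(abs(P[...,1]-.33)<.08)&(d>0)
m=near&(H>10)&(H<32)&(S>100)&(P[...,2]>.034)&(P[...,2]<.055); q=P[m]*1000
print('stem',len(q),q.mean(0),q.min(0),q.max(0),cv2.minAreaRect(q[:,:2].astype(np.float32)))
m=near&(P[...,2]>.0515)&(P[...,2]<.058); q=P[m]*1000; print('case',len(q),cv2.minEnclosingCircle(q[:,:2].astype(np.float32)),q.mean(0))
E
```

```text
stem 382 [427.76625028 329.54856846  45.18739679] [411.44395753 320.67634081  35.21525769] [444.68378478 339.29644402  48.64082594] ((427.8672180175781, 329.62969970703125), (31.680381774902344, 14.470460891723633), 12.191177368164062)
case 1607 ((467.8089904785156, 338.35687255859375), 24.95511817932129) [467.38767941 337.87707059  54.69803925]
```

View pics/w3.png

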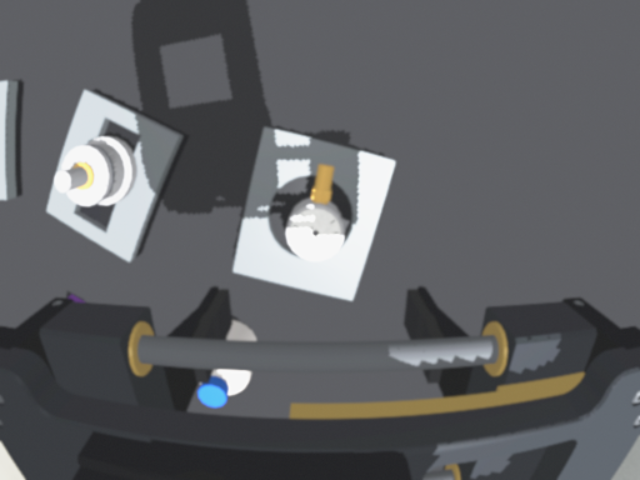

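{"api": "drive_tool", "payload": {
  "commands": [
    {"dx":0,"dy":0,"dz":0,"wx":0,"wy":0.1,"wz":0,"grip":87},
    {"dx":-0.067,"dy":0,"dz":-0.06,"wx":0,"wy":0,"wz":0,"grip":87},
    {"dx":0,"dy":0.99,"dz":0,"wx":0,"wy":0,"wz":0,"grip":87},
    {"dx":0,"dy":0.99,"dz":0,"wx":0,"wy":0,"wz":0,"grip":87},
    {"dx":0,"dy":0.99,"dz":0,"wx":0,"wy":0,"wz":0,"grip":87},
    {"dx":0,"dy":0.99,"dz":0,"wx":0,"wy":0,"wz":0,"grip":87},
    {"dx":0,"dy":0,"dz":0,"wx":0,"wy":0,"wz":0,"grip":87}
  ]
}}

```text
time_s: 13.62
position: [0.466, 0.3372, 0.0296]
tcp_rot: [[-0.215, -0.007, -0.977], [0.977, -0.003, -0.215], [-0.002, -1.0, 0.007]]
force: [-0.4, 0.5, 0.9]
opening: 0.998
```

{"api": "drive_tool", "payload": {
  "commands": [
    {"dx":0,"dy":0,"dz":0,"wx":0,"wy":0,"wz":0,"grip":35},
    {"dx":0,"dy":0,"dz":0,"wx":0,"wy":0,"wz":0,"grip":35},
    {"dx":0,"dy":0,"dz":0,"wx":0,"wy":0,"wz":0,"grip":35},
    {"dx":0,"dy":0,"dz":0,"wx":0,"wy":0,"wz":0,"grip":35},
    {"dx":0,"dy":0,"dz":0,"wx":0,"wy":0,"wz":0,"grip":35},
    {"dx":0,"dy":0,"dz":0,"wx":0,"wy":0,"wz":0,"grip":35},
    {"dx":0,"dy":0,"dz":0,"wx":0,"wy":0,"wz":0,"grip":35},
    {"dx":0,"dy":0,"dz":0,"wx":0,"wy":0,"wz":0,"grip":35}
  ]
}}

```text
time_s: 14.62
position: [0.4683, 0.3391, 0.0328]
tcp_rot: [[-0.215, 0.001, -0.977], [0.977, 0.0, -0.215], [0.0, -1.0, -0.001]]
force: [-1.0, 0.2, 5.5]
opening: 0.562
```

{"api": "drive_tool", "payload": {
  "commands": [
    {"dx":0,"dy":-0.6,"dz":0,"wx":0,"wy":0,"wz":0,"grip":35},
    {"dx":0,"dy":-0.8,"dz":0,"wx":0,"wy":0,"wz":0,"grip":35},
    {"dx":0,"dy":-0.9,"dz":0,"wx":0,"wy":0,"wz":0,"grip":35},
    {"dx":0,"dy":-0.9,"dz":0,"wx":0,"wy":0,"wz":0,"grip":35},
    {"dx":-0.567,"dy":0,"dz":0.04,"wx":0,"wy":0,"wz":0,"grip":35},
    {"dx":-0.967,"dy":0,"dz":0.08,"wx":0,"wy":0,"wz":0,"grip":35},
    {"dx":-0.967,"dy":0,"dz":0.08,"wx":0,"wy":0,"wz":0,"grip":35},
    {"dx":-0.967,"dy":0,"dz":0.08,"wx":0,"wy":0,"wz":0,"grip":35}
  ]
}}

```text
time_s: 15.62
position: [0.4862, 0.1998, 0.1595]
tcp_rot: [[-0.215, -0.002, -0.977], [0.977, -0.0, -0.215], [0.0, -1.0, 0.002]]
force: [0.1, -0.2, -1.9]
opening: 0.566
```

{"api": "drive_tool", "payload": {
  "commands": [
    {"dx":-0.967,"dy":0,"dz":0.08,"wx":0,"wy":0,"wz":0,"grip":35},
    {"dx":-0.967,"dy":0,"dz":0.08,"wx":0,"wy":0,"wz":0,"grip":35},
    {"dx":-0.967,"dy":0,"dz":0.08,"wx":0,"wy":0,"wz":0,"grip":35},
    {"dx":-0.967,"dy":0,"dz":0.08,"wx":0,"wy":0,"wz":0,"grip":35},
    {"dx":-0.967,"dy":0,"dz":0.08,"wx":0,"wy":0,"wz":0,"grip":35},
    {"dx":-0.967,"dy":0,"dz":0.08,"wx":0,"wy":0,"wz":0,"grip":35},
    {"dx":-0.967,"dy":0,"dz":0.08,"wx":0,"wy":0,"wz":0,"grip":35},
    {"dx":-0.4,"dy":0,"dz":0.04,"wx":0,"wy":0,"wz":0,"grip":35}
  ]
}}

```text
time_s: 16.62
position: [0.525, -0.086, 0.1596]
tcp_rot: [[-0.212, -0.001, -0.977], [0.977, 0.0, -0.212], [0.0, -1.0, 0.001]]
force: [-0.5, 0.1, -1.9]
opening: 0.567
```

{"api": "drive_tool", "payload": {
  "commands": [
    {"dx":0,"dy":0,"dz":0,"wx":0,"wy":-0.024,"wz":0,"grip":35},
    {"dx":0,"dy":0.9,"dz":0,"wx":0,"wy":0,"wz":0,"grip":35},
    {"dx":0,"dy":0.6,"dz":0,"wx":0,"wy":0,"wz":0,"grip":35},
    {"dx":0,"dy":0,"dz":0,"wx":0,"wy":0,"wz":0,"grip":35},
    {"dx":0,"dy":0,"dz":0,"wx":0,"wy":0,"wz":0,"grip":35}
  ]
}}

```text
time_s: 17.25
position: [0.5253, -0.0839, 0.1007]
tcp_rot: [[-0.252, 0.0, -0.968], [0.968, -0.0, -0.252], [-0.0, -1.0, -0.0]]
force: [-0.3, -0.9, -2.9]
opening: 0.567
```

```bash
python3 - <<'E'
from h import *
s=bot.read_state(); t=s['position']*1000 if hasattr(s['position'],'shape') else np.array(s['position'])*1000; print(t,s['opening'])
p,P,d=wcloud(); cv2.imwrite('pics/w4.png',cv2.resize(p[:,:,::-1],(640,480)))
h=cv2.cvtColor(p,cv2.COLOR_RGB2HSV); H,S,V=h[...,0],h[...,1],h[...,2]; Q=P*1000
near=(np.hypot(Q[...,0]-t[0],Q[...,1]-t[1])<95)&(d>0)
m=near&(H>10)&(H<32)&(S>100)&(Q[...,2]>60)&(Q[...,2]<140)&(np.hypot(Q[...,0]-t[0],Q[...,1]-t[1])<70); q=Q[m]
print('stem',len(q),q.mean(0),q.min(0),q.max(0),cv2.minAreaRect(q[:,:2].astype(np.float32)))
m=near&(Q[...,2]>27)&(Q[...,2]<34); q=Q[m]; print('foam',len(q),cv2.minAreaRect(q[:,:2].astype(np.float32)))
E
```

```text
[525.34096792 -83.90067466 100.68570284] 0.5672225804786529
stem 1497 [483.99052549 -94.91162605 112.72364259] [ 467.91883292 -104.59010019   88.20735055] [504.83271311 -84.29364501 117.2455177 ] ((486.0699768066406, -93.97015380859375), (35.372013092041016, 15.871150016784668), 10.127328872680664)
foam 12885 ((507.0523376464844, -92.00586700439453), (129.2439422607422, 121.15542602539062), 14.750239372253418)
```

View pics/w4.png

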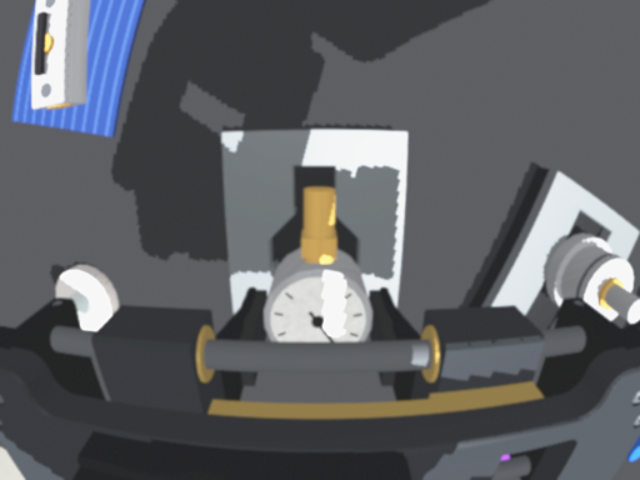

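Stem is aligned over the slot (stem at (320,215), slot at (313,180)). Lowering the gauge.

{"api": "drive_tool", "payload": {
  "commands": [
    {"dx":0,"dy":0.7,"dz":0,"wx":0,"wy":0,"wz":0,"grip":35},
    {"dx":0,"dy":0.5,"dz":0,"wx":0,"wy":0,"wz":0,"grip":35},
    {"dx":0,"dy":0.3,"dz":0,"wx":0,"wy":0,"wz":0,"grip":35},
    {"dx":0,"dy":0.2,"dz":0,"wx":0,"wy":0,"wz":0,"grip":35},
    {"dx":0,"dy":0.11,"dz":0,"wx":0,"wy":0,"wz":0,"grip":35},
    {"dx":0,"dy":0,"dz":0,"wx":0,"wy":0,"wz":0,"grip":35},
    {"dx":0,"dy":0,"dz":0,"wx":0,"wy":0,"wz":0,"grip":35}
  ]
}}

```text
time_s: 18.18
position: [0.5254, -0.0843, 0.0283]
tcp_rot: [[-0.251, 0.001, -0.968], [0.968, -0.0, -0.251], [-0.001, -1.0, -0.001]]
force: [0.0, -0.7, -2.8]
opening: 0.563
```

{"api": "drive_tool", "payload": {
  "commands": [
    {"dx":0,"dy":0,"dz":0,"wx":0,"wy":0,"wz":0,"grip":70},
    {"dx":0,"dy":0,"dz":0,"wx":0,"wy":0,"wz":0,"grip":70},
    {"dx":0,"dy":0,"dz":0,"wx":0,"wy":0,"wz":0,"grip":70},
    {"dx":0,"dy":0,"dz":0,"wx":0,"wy":0,"wz":0,"grip":70},
    {"dx":0,"dy":-0.9,"dz":0,"wx":0,"wy":0,"wz":0,"grip":70},
    {"dx":0,"dy":-0.9,"dz":0,"wx":0,"wy":0,"wz":0,"grip":70},
    {"dx":0,"dy":-0.9,"dz":0,"wx":0,"wy":0,"wz":0,"grip":70},
    {"dx":0,"dy":-0.9,"dz":0,"wx":0,"wy":0,"wz":0,"grip":70}
  ]
}}

```text
time_s: 19.18
position: [0.5247, -0.0841, 0.173]
tcp_rot: [[-0.251, -0.0, -0.968], [0.968, 0.0, -0.251], [0.0, -1.0, 0.0]]
force: [0.1, -0.3, 0.2]
opening: 0.804
```

{"api": "drive_tool", "payload": {
  "commands": [
    {"dx":0,"dy":-0.5,"dz":0,"wx":0,"wy":0,"wz":0,"grip":70},
    {"dx":0,"dy":0,"dz":0,"wx":0,"wy":0,"wz":0,"grip":70}
  ]
}}

```text
time_s: 19.42
position: [0.526, -0.0845, 0.1934]
tcp_rot: [[-0.251, 0.004, -0.968], [0.968, -0.001, -0.251], [-0.002, -1.0, -0.003]]
force: [-1.1, -0.2, -1.9]
opening: 0.804
```

```bash
python3 - <<'E'
from h import *
p,P,d=wcloud(); cv2.imwrite('pics/w5.png',cv2.resize(p[:,:,::-1],(640,480)))
h=cv2.cvtColor(p,cv2.COLOR_RGB2HSV); H,S,V=h[...,0],h[...,1],h[...,2]; Q=P*1000
r=np.hypot(Q[...,0]-525,Q[...,1]+84)
m=(d>0)&(H>10)&(H<32)&(S>100)&(Q[...,2]>20)&(Q[...,2]<60)&(r<70); q=Q[m]
print('stem',len(q),q.mean(0),q.min(0),q.max(0))
m=(d>0)&(r<40)&(Q[...,2]>42)&(Q[...,2]<60); q=Q[m]; print('case',cv2.minEnclosingCircle(q[:,:2].astype(np.float32)),q.mean(0),q.max(0))
A=np.c_[q[:,:2]-q[:,:2].mean(0),np.ones(len(q))]; print('plane',np.linalg.lstsq(A,q[:,2],rcond=None)[0])
r=np.hypot(Q[...,0]-482,Q[...,1]-129)
m=(d>0)&(r<20)&(Q[...,2]>100)&(Q[...,2]<115);q=Q[m]; print('cell stem',len(q),q.mean(0) if len(q) else 0, cv2.minAreaRect(q[:,:2].astype(np.float32)) if len(q) else 0)
E
```

```text
stem 361 [485.02921826 -95.1133075   39.09319989] [ 468.45895575 -104.62666048   24.56479056] [501.76227414 -85.65819097  42.62851823]
case ((520.110595703125, -88.30240631103516), 31.26654624938965) [524.32936564 -85.5842866   48.57561546] [550.07248925 -61.34175093  51.86839342]
plane [1.78999734e-02 6.68646080e-03 4.85756155e+01]
cell stem 211 [485.57035508 124.53171933 106.5496293 ] ((485.98455810546875, 126.29558563232422), (17.965900421142578, 17.05357551574707), 64.66146087646484)
```

Gauge seated: case top 48.6 mm against 48 expected, stem in the slot. Next the cell.

{"api": "drive_tool", "payload": {
  "commands": [
    {"dx":0.9,"dy":0,"dz":-0.048,"wx":0,"wy":0,"wz":0,"grip":70},
    {"dx":0.9,"dy":0,"dz":-0.048,"wx":0,"wy":0,"wz":0,"grip":70},
    {"dx":0.9,"dy":0,"dz":-0.048,"wx":0,"wy":0,"wz":0,"grip":70},
    {"dx":0.9,"dy":0,"dz":-0.048,"wx":0,"wy":0,"wz":0,"grip":70},
    {"dx":0.9,"dy":0,"dz":-0.048,"wx":0,"wy":0,"wz":0,"grip":70},
    {"dx":0.9,"dy":0,"dz":-0.048,"wx":0,"wy":0,"wz":0,"grip":70},
    {"dx":0,"dy":0,"dz":0,"wx":0,"wy":0,"wz":0,"grip":70},
    {"dx":0,"dy":0,"dz":0,"wx":0,"wy":0,"wz":0,"grip":70}
  ]
}}

```text
time_s: 20.48
position: [0.4815, 0.1274, 0.1909]
tcp_rot: [[-0.252, -0.002, -0.968], [0.968, -0.001, -0.252], [-0.0, -1.0, 0.002]]
force: [-0.1, 0.2, 0.9]
opening: 0.803
```

```bash
python3 - <<'E'
from h import *
p,P,d=wcloud(); Q=P*1000
cv2.imwrite('pics/w6.png',p[:,:,::-1])
r=np.hypot(Q[...,0]-483,Q[...,1]-127)
for a,b,R in [(105,111,20),(74,79,35),(42,47,45)]:
    m=(d>0)&(r<R)&(Q[...,2]>a)&(Q[...,2]<b);q=Q[m]; print(a,len(q),q.mean(0),cv2.minEnclosingCircle(q[:,:2].astype(np.float32)))
m=(d>0)&(np.hypot(Q[...,0]-459,Q[...,1]-332)<110)&(Q[...,2]>27)&(Q[...,2]<34)&(Q[...,1]>240); q=Q[m]; print('fcell',cv2.minAreaRect(q[:,:2].astype(np.float32)))
print(bot.read_state()['position'])
E
```

```text
105 299 [485.4055302  127.52630825 108.10522747] ((485.69012451171875, 127.50960540771484), 9.008516311645508)
74 1507 [483.53678607 126.45837184  76.24541091] ((485.86273193359375, 127.21561431884766), 26.635101318359375)
42 519 [468.6853009  122.79197749  44.26570087] ((485.34344482421875, 127.02802276611328), 32.2291145324707)
fcell ((462.5338134765625, 331.2460632324219), (140.7596893310547, 122.23677825927734), 6.836142539978027)
[0.48177135 0.12700114 0.19109682]
```

{"api": "drive_tool", "payload": {
  "commands": [
    {"dx":-0.02,"dy":0,"dz":-0.094,"wx":0,"wy":0,"wz":0,"grip":70},
    {"dx":0,"dy":0.95,"dz":0,"wx":0,"wy":0,"wz":0,"grip":70},
    {"dx":0,"dy":0.95,"dz":0,"wx":0,"wy":0,"wz":0,"grip":60},
    {"dx":0,"dy":0.7,"dz":0,"wx":0,"wy":0,"wz":0,"grip":50},
    {"dx":0,"dy":0.3,"dz":0,"wx":0,"wy":0,"wz":0,"grip":50},
    {"dx":0,"dy":0,"dz":0,"wx":0,"wy":0,"wz":0,"grip":5},
    {"dx":0,"dy":0,"dz":0,"wx":0,"wy":0,"wz":0,"grip":5},
    {"dx":0,"dy":0,"dz":0,"wx":0,"wy":0,"wz":0,"grip":5}
  ]
}}

```text
time_s: 21.52
position: [0.4866, 0.128, 0.0769]
tcp_rot: [[-0.251, 0.002, -0.968], [0.968, 0.0, -0.251], [-0.001, -1.0, -0.002]]
force: [-1.1, 0.6, 0.4]
opening: 0.319
```

{"api": "drive_tool", "payload": {
  "commands": [
    {"dx":0,"dy":0,"dz":0,"wx":0,"wy":0,"wz":0,"grip":5},
    {"dx":0,"dy":0,"dz":0,"wx":0,"wy":0,"wz":0,"grip":5},
    {"dx":0,"dy":0,"dz":0,"wx":0,"wy":0,"wz":0,"grip":5},
    {"dx":0,"dy":0,"dz":0,"wx":0,"wy":0,"wz":0,"grip":5}
  ]
}}

```text
time_s: 22.02
position: [0.4862, 0.1282, 0.0766]
tcp_rot: [[-0.251, 0.001, -0.968], [0.968, 0.0, -0.251], [-0.0, -1.0, -0.001]]
force: [-0.5, 1.2, 5.9]
opening: 0.2
```

{"api": "drive_tool", "payload": {
  "commands": [
    {"dx":0,"dy":-0.5,"dz":0,"wx":0,"wy":0,"wz":0,"grip":5},
    {"dx":0,"dy":-1,"dz":0,"wx":0,"wy":0,"wz":0,"grip":5},
    {"dx":0.445,"dy":0,"dz":-0.061,"wx":0,"wy":0,"wz":0,"grip":5},
    {"dx":0.845,"dy":0,"dz":-0.116,"wx":0,"wy":0,"wz":0,"grip":5},
    {"dx":0.845,"dy":0,"dz":-0.116,"wx":0,"wy":0,"wz":0,"grip":5},
    {"dx":0.845,"dy":0,"dz":-0.116,"wx":0,"wy":0,"wz":0,"grip":5},
    {"dx":0.845,"dy":0,"dz":-0.116,"wx":0,"wy":0,"wz":0,"grip":5},
    {"dx":0.845,"dy":0,"dz":-0.116,"wx":0,"wy":0,"wz":0,"grip":5}
  ]
}}

```text
time_s: 23.02
position: [0.4611, 0.3164, 0.1332]
tcp_rot: [[-0.252, -0.005, -0.968], [0.968, -0.002, -0.252], [-0.0, -1.0, 0.005]]
force: [0.3, 0.1, -4.9]
opening: 0.199
```

{"api": "drive_tool", "payload": {
  "commands": [
    {"dx":0.4,"dy":0,"dz":-0.055,"wx":0,"wy":0,"wz":0,"grip":5},
    {"dx":0,"dy":0,"dz":0,"wx":0,"wy":0,"wz":0,"grip":5},
    {"dx":0,"dy":0,"dz":0,"wx":0,"wy":0,"wz":0,"grip":5},
    {"dx":0,"dy":0,"dz":0,"wx":0,"wy":0,"wz":0,"grip":5}
  ]
}}

```text
time_s: 23.52
position: [0.4618, 0.33, 0.1357]
tcp_rot: [[-0.25, -0.001, -0.968], [0.968, -0.001, -0.25], [-0.0, -1.0, 0.001]]
force: [0.1, -0.2, -5.6]
opening: 0.2
```

```bash
python3 - <<'E'
from h import *
s=bot.read_state(); print(s['position'],s['opening'])
p,P,d=wcloud(); Q=P*1000; cv2.imwrite('pics/w7.png',cv2.resize(p[:,:,::-1],(640,480)))
m=(d>0)&(np.hypot(Q[...,0]-462,Q[...,1]-331)<110)&(Q[...,2]>27)&(Q[...,2]<34); q=Q[m]; print('fcell',cv2.minAreaRect(q[:,:2].astype(np.float32)))
for a,b in [(100,106.5),(132,140)]:
    r=np.hypot(Q[...,0]-462,Q[...,1]-331); m=(d>0)&(r<45)&(Q[...,2]>a)&(Q[...,2]<b)&(p.mean(2)>110); q=Q[m]; print(len(q),cv2.minEnclosingCircle(q[:,:2].astype(np.float32)))
E
```

```text
[0.46175805 0.33001279 0.13565826] 0.20040278807670295
fcell ((461.9615478515625, 331.04937744140625), (140.02745056152344, 121.16191101074219), 6.7024383544921875)
1202 ((460.8300476074219, 329.0374755859375), 32.84267044067383)
2470 ((461.408447265625, 328.9680480957031), 26.999834060668945)
```

View pics/w7.png

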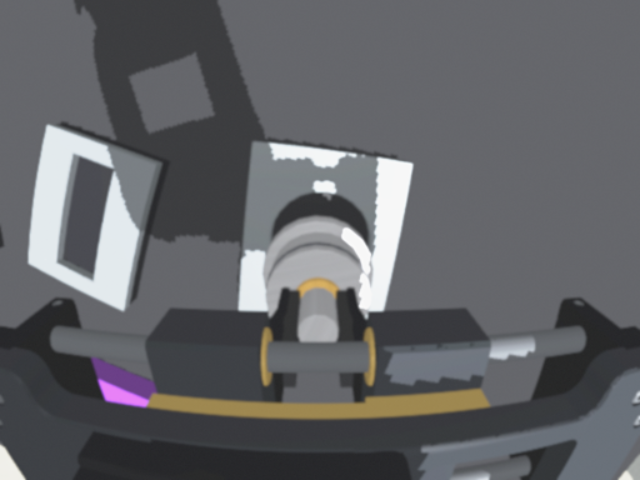

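{"api": "drive_tool", "payload": {
  "commands": [
    {"dx":0.042,"dy":0,"dz":-0.037,"wx":0,"wy":0,"wz":0,"grip":5},
    {"dx":0,"dy":0.7,"dz":0,"wx":0,"wy":0,"wz":0,"grip":5},
    {"dx":0,"dy":0.5,"dz":0,"wx":0,"wy":0,"wz":0,"grip":5},
    {"dx":0,"dy":0.3,"dz":0,"wx":0,"wy":0,"wz":0,"grip":5},
    {"dx":0,"dy":0.15,"dz":0,"wx":0,"wy":0,"wz":0,"grip":5},
    {"dx":0,"dy":0.1,"dz":0,"wx":0,"wy":0,"wz":0,"grip":5},
    {"dx":0,"dy":0,"dz":0,"wx":0,"wy":0,"wz":0,"grip":5},
    {"dx":0,"dy":0,"dz":0,"wx":0,"wy":0,"wz":0,"grip":5}
  ]
}}

```text
time_s: 24.58
position: [0.463, 0.3334, 0.0664]
tcp_rot: [[-0.251, 0.001, -0.968], [0.968, 0.0, -0.251], [0.0, -1.0, -0.001]]
force: [-0.1, 0.8, -6.5]
opening: 0.197
```

{"api": "drive_tool", "payload": {
  "commands": [
    {"dx":0,"dy":0,"dz":0,"wx":0,"wy":0,"wz":0,"grip":45},
    {"dx":0,"dy":0,"dz":0,"wx":0,"wy":0,"wz":0,"grip":45},
    {"dx":0,"dy":0,"dz":0,"wx":0,"wy":0,"wz":0,"grip":45},
    {"dx":0,"dy":0,"dz":0,"wx":0,"wy":0,"wz":0,"grip":45},
    {"dx":0,"dy":-0.9,"dz":0,"wx":0,"wy":0,"wz":0,"grip":45},
    {"dx":0,"dy":-0.9,"dz":0,"wx":0,"wy":0,"wz":0,"grip":45},
    {"dx":0,"dy":-0.9,"dz":0,"wx":0,"wy":0,"wz":0,"grip":45},
    {"dx":0,"dy":0,"dz":0,"wx":0,"wy":0,"wz":0,"grip":45}
  ]
}}

```text
time_s: 25.58
position: [0.4648, 0.3342, 0.177]
tcp_rot: [[-0.251, 0.007, -0.968], [0.968, 0.003, -0.251], [0.001, -1.0, -0.007]]
force: [-0.3, -0.1, -1.3]
opening: 0.517
```

```bash
python3 - <<'E'
from h import *
s=bot.read_state(); print(s['position'],s['opening'])
p,P,d=wcloud(); Q=P*1000
r=np.hypot(Q[...,0]-462,Q[...,1]-331)
for a,b,R in [(90,100,15),(60,67,30)]:
    m=(d>0)&(r<R)&(Q[...,2]>a)&(Q[...,2]<b)&(p.mean(2)>80); q=Q[m]; print(len(q),np.median(q,0),cv2.minEnclosingCircle(q[:,:2].astype(np.float32)))
m=(d>0)&(np.hypot(Q[...,0]-491,Q[...,1]-124)<110)&(Q[...,2]>27)&(Q[...,2]<34)&(Q[...,1]<215); q=Q[m]; print('fman',cv2.minAreaRect(q[:,:2].astype(np.float32)))
E
```

```text
[0.46476349 0.334223   0.17697681] 0.5174686588270041
322 [461.94545013 332.64195995  96.08661418] ((462.9383850097656, 332.69805908203125), 8.963159561157227)
1602 [458.40070951 329.92263607  64.25039171] ((463.1307067871094, 332.0126037597656), 27.134660720825195)
fman ((494.68438720703125, 122.01078033447266), (121.97386169433594, 141.7906494140625), 82.56867980957031)
```

Cell seated (stem top 96 mm, centre within 2 mm). Back to the mat for the manifold.

{"api": "drive_tool", "payload": {
  "commands": [
    {"dx":-0.5,"dy":0,"dz":0.175,"wx":0,"wy":0,"wz":0,"grip":70},
    {"dx":-0.97,"dy":0,"dz":0.334,"wx":0,"wy":0,"wz":0,"grip":70},
    {"dx":-0.97,"dy":0,"dz":0.334,"wx":0,"wy":0,"wz":0,"grip":70},
    {"dx":-0.97,"dy":0,"dz":0.334,"wx":0,"wy":0,"wz":0,"grip":70},
    {"dx":-0.97,"dy":0,"dz":0.334,"wx":0,"wy":0,"wz":0,"grip":70},
    {"dx":-0.97,"dy":0,"dz":0.334,"wx":0,"wy":0,"wz":0,"grip":70},
    {"dx":-0.97,"dy":0,"dz":0.334,"wx":0,"wy":0,"wz":0,"grip":70},
    {"dx":-0.97,"dy":0,"dz":0.334,"wx":0,"wy":0,"wz":0,"grip":70}
  ]
}}

```text
time_s: 26.62
position: [0.4364, 0.0238, 0.1726]
tcp_rot: [[-0.251, -0.004, -0.968], [0.968, 0.0, -0.251], [0.001, -1.0, 0.004]]
force: [1.2, -0.1, 0.8]
opening: 0.804
```

{"api": "drive_tool", "payload": {
  "commands": [
    {"dx":-0.97,"dy":0,"dz":0.334,"wx":0,"wy":0,"wz":0,"grip":70},
    {"dx":-0.97,"dy":0,"dz":0.334,"wx":0,"wy":0,"wz":0,"grip":70},
    {"dx":-0.97,"dy":0,"dz":0.334,"wx":0,"wy":0,"wz":0,"grip":70},
    {"dx":-0.97,"dy":0,"dz":0.334,"wx":0,"wy":0,"wz":0,"grip":70},
    {"dx":-0.97,"dy":0,"dz":0.334,"wx":0,"wy":0,"wz":0,"grip":70},
    {"dx":-0.97,"dy":0,"dz":0.334,"wx":0,"wy":0,"wz":0,"grip":70},
    {"dx":-0.97,"dy":0,"dz":0.334,"wx":0,"wy":0,"wz":0,"grip":70},
    {"dx":-0.97,"dy":0,"dz":0.334,"wx":0,"wy":0,"wz":0,"grip":70}
  ]
}}

```text
time_s: 27.62
position: [0.4108, -0.3023, 0.1723]
tcp_rot: [[-0.25, -0.003, -0.968], [0.968, 0.003, -0.25], [0.004, -1.0, 0.002]]
force: [0.7, -0.3, -0.3]
opening: 0.804
```

{"api": "drive_tool", "payload": {
  "commands": [
    {"dx":-0.45,"dy":0,"dz":0.16,"wx":0,"wy":0,"wz":0,"grip":70},
    {"dx":0,"dy":0,"dz":0,"wx":0,"wy":0,"wz":0,"grip":70},
    {"dx":0,"dy":0,"dz":0,"wx":0,"wy":0,"wz":0,"grip":70},
    {"dx":0,"dy":0,"dz":0,"wx":0,"wy":0,"wz":0,"grip":70}
  ]
}}

```text
time_s: 28.12
position: [0.4115, -0.3189, 0.1737]
tcp_rot: [[-0.253, -0.001, -0.967], [0.967, 0.001, -0.253], [0.001, -1.0, 0.0]]
force: [-0.2, 0.4, 0.8]
opening: 0.806
```

```bash
python3 - <<'E'
from h import *
s=bot.read_state(); print(s['position'],s['opening'],s['joint_positions'])
p,P,d=wcloud(); Q=P*1000
r=np.hypot(Q[...,0]-414,Q[...,1]+320)
m=(d>0)&(r<70)&(Q[...,2]>32)&(Q[...,2]<43)&(p.mean(2)>60); q=Q[m]; print(len(q),np.median(q,0),cv2.minAreaRect(q[:,:2].astype(np.float32)))
E
```

```text
[ 0.41146244 -0.31886297  0.17374769] 0.8062247175035454 [-5.00923367e+01  2.56371873e+01  9.95129013e+01  1.28191955e-02
  5.49280618e+01 -1.54749027e+02]
2228 [ 408.63907865 -322.11717866   38.16359701] ((414.5430603027344, -320.69696044921875), (95.32122039794922, 33.81418991088867), 15.107743263244629)
```

{"api": "drive_tool", "payload": {
  "commands": [
    {"dx":-0.06,"dy":0,"dz":-0.06,"wx":0,"wy":0,"wz":0,"grip":70},
    {"dx":0,"dy":0.95,"dz":0,"wx":0,"wy":0,"wz":0,"grip":70},
    {"dx":0,"dy":0.95,"dz":0,"wx":0,"wy":0,"wz":0,"grip":70},
    {"dx":0,"dy":0.95,"dz":0,"wx":0,"wy":0,"wz":0,"grip":70},
    {"dx":0,"dy":0.9,"dz":0,"wx":0,"wy":0,"wz":0,"grip":70},
    {"dx":0,"dy":0.3,"dz":0,"wx":0,"wy":0,"wz":0,"grip":70},
    {"dx":0,"dy":0,"dz":0,"wx":0,"wy":0,"wz":0,"grip":20},
    {"dx":0,"dy":0,"dz":0,"wx":0,"wy":0,"wz":0,"grip":20}
  ]
}}

```text
time_s: 29.18
position: [0.4153, -0.3231, 0.013]
tcp_rot: [[-0.252, 0.002, -0.968], [0.968, -0.002, -0.252], [-0.002, -1.0, -0.001]]
force: [0.7, 0.2, 0.3]
opening: 0.66
```

{"api": "drive_tool", "payload": {
  "commands": [
    {"dx":0,"dy":0,"dz":0,"wx":0,"wy":0,"wz":0,"grip":20},
    {"dx":0,"dy":0,"dz":0,"wx":0,"wy":0,"wz":0,"grip":20},
    {"dx":0,"dy":0,"dz":0,"wx":0,"wy":0,"wz":0,"grip":20},
    {"dx":0,"dy":0,"dz":0,"wx":0,"wy":0,"wz":0,"grip":20},
    {"dx":0,"dy":0,"dz":0,"wx":0,"wy":0,"wz":0,"grip":20},
    {"dx":0,"dy":0,"dz":0,"wx":0,"wy":0,"wz":0,"grip":20}
  ]
}}

```text
time_s: 29.92
position: [0.414, -0.3209, 0.0125]
tcp_rot: [[-0.251, -0.001, -0.968], [0.968, 0.002, -0.251], [0.002, -1.0, 0.001]]
force: [-0.6, 3.9, 6.4]
opening: 0.389
```

{"api": "drive_tool", "payload": {
  "commands": [
    {"dx":0,"dy":-0.7,"dz":0,"wx":0,"wy":0,"wz":0,"grip":20},
    {"dx":0,"dy":-0.9,"dz":0,"wx":0,"wy":0,"wz":0,"grip":20},
    {"dx":0,"dy":-0.9,"dz":0,"wx":0,"wy":0,"wz":0,"grip":20},
    {"dx":0,"dy":-0.5,"dz":0,"wx":0,"wy":0,"wz":0,"grip":20},
    {"dx":0.5,"dy":0,"dz":-0.23,"wx":0,"wy":0,"wz":0,"grip":20},
    {"dx":0.93,"dy":0,"dz":-0.428,"wx":0,"wy":0,"wz":0,"grip":20},
    {"dx":0.93,"dy":0,"dz":-0.428,"wx":0,"wy":0,"wz":0,"grip":20},
    {"dx":0.93,"dy":0,"dz":-0.428,"wx":0,"wy":0,"wz":0,"grip":20}
  ]
}}

```text
time_s: 30.92
position: [0.4386, -0.1765, 0.1304]
tcp_rot: [[-0.251, -0.003, -0.968], [0.968, 0.003, -0.251], [0.003, -1.0, 0.002]]
force: [0.8, -0.5, -4.3]
opening: 0.386
```

{"api": "drive_tool", "payload": {
  "commands": [
    {"dx":0.93,"dy":0,"dz":-0.428,"wx":0,"wy":0,"wz":0,"grip":20},
    {"dx":0.93,"dy":0,"dz":-0.428,"wx":0,"wy":0,"wz":0,"grip":20},
    {"dx":0.93,"dy":0,"dz":-0.428,"wx":0,"wy":0,"wz":0,"grip":20},
    {"dx":0.93,"dy":0,"dz":-0.428,"wx":0,"wy":0,"wz":0,"grip":20},
    {"dx":0.93,"dy":0,"dz":-0.428,"wx":0,"wy":0,"wz":0,"grip":20},
    {"dx":0.93,"dy":0,"dz":-0.428,"wx":0,"wy":0,"wz":0,"grip":20},
    {"dx":0.93,"dy":0,"dz":-0.428,"wx":0,"wy":0,"wz":0,"grip":20},
    {"dx":0.43,"dy":0,"dz":-0.198,"wx":0,"wy":0,"wz":0,"grip":20}
  ]
}}

```text
time_s: 31.92
position: [0.4916, 0.124, 0.1303]
tcp_rot: [[-0.254, -0.004, -0.967], [0.967, 0.0, -0.254], [0.001, -1.0, 0.004]]
force: [-0.0, 0.1, -5.1]
opening: 0.391
```

{"api": "drive_tool", "payload": {
  "commands": [
    {"dx":0,"dy":0,"dz":0,"wx":0,"wy":0.0815,"wz":0,"grip":20},
    {"dx":0,"dy":0,"dz":0,"wx":0,"wy":0.0815,"wz":0,"grip":20},
    {"dx":0,"dy":0,"dz":0,"wx":0,"wy":0.0815,"wz":0,"grip":20},
    {"dx":0,"dy":0.8,"dz":0,"wx":0,"wy":0,"wz":0,"grip":20},
    {"dx":0,"dy":0.5,"dz":0,"wx":0,"wy":0,"wz":0,"grip":20},
    {"dx":0,"dy":0,"dz":0,"wx":0,"wy":0,"wz":0,"grip":20},
    {"dx":0,"dy":0,"dz":0,"wx":0,"wy":0,"wz":0,"grip":20},
    {"dx":0,"dy":0,"dz":0,"wx":0,"wy":0,"wz":0,"grip":20}
  ]
}}

```text
time_s: 32.92
position: [0.4943, 0.1213, 0.0805]
tcp_rot: [[0.129, 0.001, -0.992], [0.992, 0.0, 0.129], [0.0, -1.0, -0.001]]
force: [-1.3, 0.3, -3.2]
opening: 0.388
```

```bash
python3 - <<'E'
from h import *
s=bot.read_state(); t=np.array(s['position'])*1000; print(t,s['opening'])
p,P,d=wcloud(); Q=P*1000; cv2.imwrite('pics/w8.png',cv2.resize(p[:,:,::-1],(640,480)))
r=np.hypot(Q[...,0]-493,Q[...,1]-123)
m=(d>0)&(r<105)&(Q[...,2]>27)&(Q[...,2]<34); q=Q[m]; print('fman',cv2.minAreaRect(q[:,:2].astype(np.float32)))
zt=t[2]-12.5+4+34
m=(d>0)&(r<60)&(abs(Q[...,2]-zt)<4)&(p.mean(2)>110); q=Q[m]; print('bar',zt,len(q),np.median(q,0),cv2.minAreaRect(q[:,:2].astype(np.float32)))
E
```

```text
[494.34080816 121.26892997  80.50343633] 0.3877121578430557
fman ((482.4664611816406, 123.94744873046875), (120.86588287353516, 116.5669174194336), 82.56481170654297)
bar 106.00343633072669 6126 [474.65684754 122.67507681 106.05841056] ((494.40802001953125, 116.2022705078125), (43.023170471191406, 94.6867446899414), 82.82398223876953)
```

View pics/w8.png

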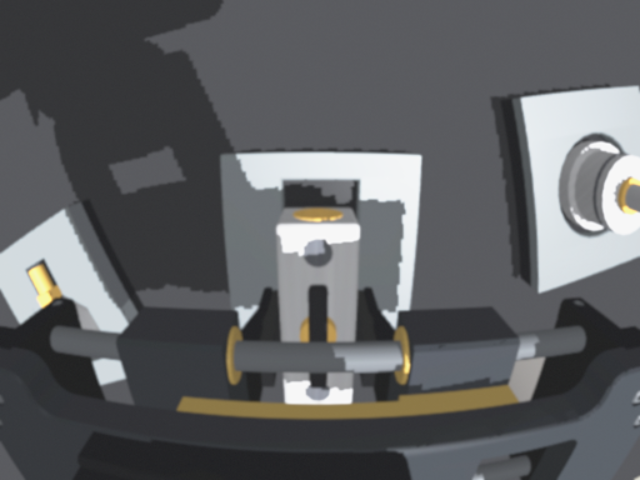

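{"api": "drive_tool", "payload": {
  "commands": [
    {"dx":0.03,"dy":0.4,"dz":0,"wx":0,"wy":0,"wz":0,"grip":20},
    {"dx":0,"dy":0.4,"dz":0,"wx":0,"wy":0,"wz":0,"grip":20},
    {"dx":0,"dy":0.3,"dz":0,"wx":0,"wy":0,"wz":0,"grip":20},
    {"dx":0,"dy":0.15,"dz":0,"wx":0,"wy":0,"wz":0,"grip":20},
    {"dx":0,"dy":0.08,"dz":0,"wx":0,"wy":0,"wz":0,"grip":20},
    {"dx":0,"dy":0,"dz":0,"wx":0,"wy":0,"wz":0,"grip":20},
    {"dx":0,"dy":0,"dz":0,"wx":0,"wy":0,"wz":0,"grip":20}
  ]
}}

```text
time_s: 33.85
position: [0.4945, 0.1222, 0.0269]
tcp_rot: [[0.13, 0.001, -0.992], [0.992, 0.0, 0.13], [0.0, -1.0, -0.001]]
force: [1.2, 0.9, -4.3]
opening: 0.385
```

{"api": "drive_tool", "payload": {
  "commands": [
    {"dx":0,"dy":0,"dz":0,"wx":0,"wy":0,"wz":0,"grip":60},
    {"dx":0,"dy":0,"dz":0,"wx":0,"wy":0,"wz":0,"grip":60},
    {"dx":0,"dy":0,"dz":0,"wx":0,"wy":0,"wz":0,"grip":60},
    {"dx":0,"dy":0,"dz":0,"wx":0,"wy":0,"wz":0,"grip":60},
    {"dx":0,"dy":-0.9,"dz":0,"wx":0,"wy":0,"wz":0,"grip":60},
    {"dx":0,"dy":-1,"dz":0,"wx":0,"wy":0,"wz":0,"grip":60},
    {"dx":0,"dy":-1,"dz":0,"wx":0,"wy":0,"wz":0,"grip":60},
    {"dx":0,"dy":-1,"dz":0,"wx":0,"wy":0,"wz":0,"grip":60}
  ]
}}

```text
time_s: 34.85
position: [0.4938, 0.1222, 0.184]
tcp_rot: [[0.13, -0.0, -0.992], [0.992, 0.0, 0.13], [0.0, -1.0, 0.0]]
force: [0.7, -0.1, -1.3]
opening: 0.692
```

{"api": "drive_tool", "payload": {
  "commands": [
    {"dx":0,"dy":-1,"dz":1,"wx":0,"wy":0,"wz":0,"grip":60},
    {"dx":0,"dy":0,"dz":1,"wx":0,"wy":0,"wz":0,"grip":60},
    {"dx":0,"dy":0,"dz":0,"wx":0,"wy":0,"wz":0,"grip":60},
    {"dx":0,"dy":0,"dz":0,"wx":0,"wy":0,"wz":0,"grip":60}
  ]
}}

```text
time_s: 35.35
position: [0.4156, 0.1326, 0.2229]
tcp_rot: [[0.129, 0.002, -0.992], [0.992, -0.0, 0.129], [0.0, -1.0, -0.002]]
force: [1.4, -0.0, -0.5]
opening: 0.694
```

```bash
python3 - <<'E'
from h import *
p,P,d=wcloud(); Q=P*1000
p2,d2,K,T=grab('scene'); S=cloud(d2,K,T)*1000
a=p2[150:285,190:430,::-1]; cv2.imwrite('pics/fin.png',cv2.resize(a,(800,450),interpolation=cv2.INTER_CUBIC))
for n,A,I,D in (('wrist',Q,p,d),('scene',S,p2,d2)):
    for k,c,lo,hi,R in (('manbar',(494,122),46,57,55),('gauge',(525,-84),43,54,30),('cellbody',(462,331),60,69,35)):
        r=np.hypot(A[...,0]-c[0],A[...,1]-c[1]); m=(D>0)&(r<R)&(A[...,2]>lo)&(A[...,2]<hi)
        q=A[m]
        if len(q)>20: print(n,k,len(q),np.round(np.median(q,0),1),np.round(cv2.minAreaRect(q[:,:2].astype(np.float32))[0],1),[np.round(x,1) for x in cv2.minAreaRect(q[:,:2].astype(np.float32))[1:]])
E
```

```text
wrist manbar 1519 [486.8 122.4  52.2] [495.3 121.4] [array([33.1, 94.8]), np.float64(81.8)]
wrist cellbody 865 [456.7 324.5  64. ] [462.  330.7] [array([51.4, 53. ]), np.float64(57.9)]
scene manbar 285 [506.3 128.1  51.3] [495.8 122. ] [array([36.6, 96.4]), np.float64(82.4)]
scene gauge 144 [525.  -81.3  48.2] [526.  -82.4] [array([47.1, 49.3]), np.float64(41.4)]
scene cellbody 246 [468.5 338.3  63.5] [463.6 334.2] [array([52.5, 49.7]), np.float64(33.1)]
```

View pics/fin.png

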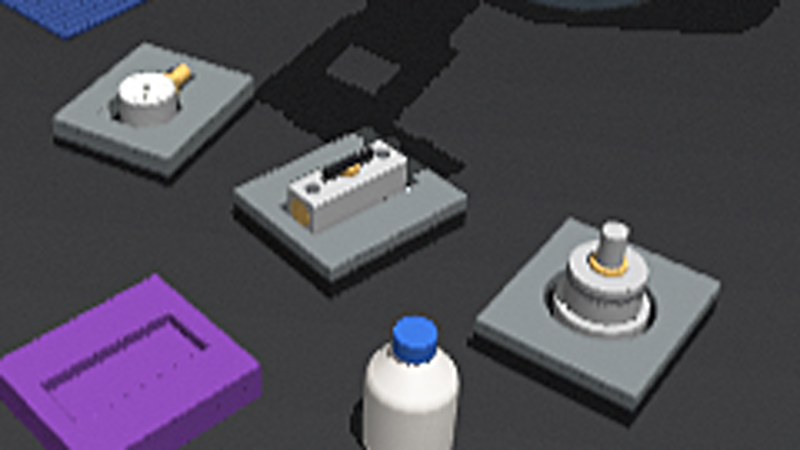

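All three are seated and the robot is clear; bottle is standing. Handing in.

```bash
python3 -c "
from rig import workorder,bot
print(bot.read_state()['qvel']);workorder.hand_in()"
```

```text
[-0.13220012  0.45288222 -0.17097794  0.03549087  0.24344247  0.05810595]
the job is handed in; nothing more can be done
```

The job is handed in after about 35 s of robot time, well under the 115 s limit. I set the manifold aside on the blue mat, then put the gauge in the keyhole, the cell in the round cutout and the manifold in the oblong cutout of the grey block.

**Last checks:**

| Part | Top height measured (mm) | Expected if fully down (mm) | Position against the cutout |
|---|---|---|---|
| Manifold bar | 52 | 52 | within about 3 mm |
| Gauge case | 48.2 | 48 | within about 3 mm, stem in the slot |
| Cell body | 64 | 64 | within about 3 mm |

- **State at the end:** the parts look upright and released, and the gripper was clear of everything. The last picture shows the bottle standing. I did not re-measure the bottle or the measuring cylinder, and the cylinder is outside that last picture.

**What disagreed:**
- **Fingertip position:** the tips are about 8 mm behind the reported tool centre, not 22 mm ahead as the interface text says. My first closing on the manifold therefore went above the bar, next to its handle. I measured the offset from wrist-camera depth and corrected every later height.
- **Cameras:** the top and wrist cameras differed by about 3 mm sideways. I used the wrist values to place the cell and manifold; for the gauge I used the top camera's position of its block.

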